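Slide the loaded ware board home on the drying rack

TASK

With your fingertips, gently and steadily push the plywood ware board, with the freshly made bowl standing on it, along the rails of the drying rack until you feel its cleats drop into the locating notches, without forcing it on; it must sit fully home and level. Do not lift the board, do not touch the bowl or make it slip or tip, leave the other things on the table alone, and finish with the hand clear of everything.

Things in the scene. Friction and masses are not known exactly. Their poses are not given: they have to be found in the camera images.
- rack: Fixed dark steel drying rack, 370 mm long (x, sliding direction, front to back) by 314 mm wide; origin on the table under its middle, z up. Upper tier: two rails, ledge top at 110 mm, y = 115 to 145 mm either side, outer flanges 284 mm apart inside, tops at 140 mm; nothing stands higher. Open between the rails, so fingers fit in front of the board; lower tier stays below 60 mm.
- runner_notch (a point): Middle between the two front notches, at runner top. A light beech runner, 10 mm high (top 120 mm above the table), lies on each ledge over the rail's whole length. Each runner has two notches 28 mm long, 10 mm deep (down to the ledge), centred at rack x = -5 mm (this point) and +155 mm; the board's two cleats drop into them together. Their far walls stop the board.
- board: Loose plywood ware board, plate 220 (x) by 280 (y) by 15 mm on two cleats across its underside (20 mm wide, 268 long, 11 high, at x = -80 and +80 mm). Origin under its centre at the cleats' underside; plate 11 to 26 mm above it; axes as the rack's. 0.45 to 0.75 kg, plus bowl. Starts 60 to 110 mm short of home, cleats riding on the runners: origin 120 mm up, plate top 6 mm above the flanges.
- board_home (a point): Fixed point of the rack (rack x = 75 mm, y = 0, 110 mm above the table) where the board's origin lies when home, with 4 mm play along x and 2 mm along y. The board drops 10 mm to get there: plate top then at 136 mm, 4 mm below the flanges, back edge flush with the rails' back ends. It drops by its own weight; the notches' far walls then stop it firmly, so a slow push and a low force stop suit it.
- board_front (a point): Middle of the board's front edge (towards the robot) at the plate's top: 110 mm in front of the board's origin, 26 mm above it. The upright face to push is the 15 mm below this point; the cleat is set 20 mm back from it. Cleats and runners are waxed (friction about 0.2 to 0.4): sliding takes about 2 to 6 N, towards the rack's +x.
- bowl: Leather-hard clay-coloured open bowl, 116 mm across its rim, 58 mm high, 0.28 kg, standing loose near the middle of the board; origin at the centre of its underside, which stands on the board's top. Its rim is at least 30 mm behind the board's front edge.
- rolling_pin: Loose wooden rolling pin lying beside the rack on its right (-y), 390 mm long along its x, 52 mm thick; origin on the table under its middle. To be left alone.
- banding_wheel: Loose heavy green turntable 210 mm across, 56 mm high with a square plywood bat on it, left (+y) of the rack; origin on the table under its middle. To be left alone.
- clay_knife: Loose wooden modelling knife lying to the right of the rolling pin, 181 mm long along its x, 18 mm wide, 9 mm thick; origin on the table under its middle. To be left alone.
Not all that is in view belongs to the job. There is more than one size of the bowl; the one meant has the size given above.

How it is judged:
By the outcome, as a careful person would: the job done as asked, in the order asked, and still so for the second after the job is handed in, with the robot touching nothing.
It also fails if it takes over 35 s, if anything falls off the work surface, if the arm or the gripper's body presses on something with over 40 N, if the wrist force passes 120 N, or if a joint passes its speed limit or range.

ROBOT

A 6-joint arm with a two-finger parallel gripper is mounted at the origin on the work surface. World frame = base frame: x ahead of the robot, y to its left, z up, the work surface at z = 0. Lengths are in m, angles in rad, forces in N, time in s.
With the tool pointing down it reaches from about 0.35 to 0.875 m from the base axis. Payload 4.2 kg.
Tool frame: the origin (TCP) lies on the centre line of the jaws, within the pads' length; the fingertips stand 17 mm ahead of it and the grasp point (between the pads) lies 2 mm behind it; z points along the fingers, y is the line along which they close (so a half turn about z gives the same grasp; the last joint's range is limited). The gripper opens to 85 mm and grips with 20 to 120 N. Pads are 22 mm wide; open, the fingers measure 114 mm over their backs; the gripper's body (76 mm by 85 mm) begins 54 mm behind the grasp point. The pads swing forward as they close: fully open they stand 13 mm farther back than shut.
Start: joints at [-1.015, 0.385, 0.008, 0, -1.194, -0.259], TCP at [0.183, -0.598, 0.248] pointing down, gripper open.
Joint ranges: [-3.14, 3.14], [-1.21, 2.06], [-1.07, 1.41], [-3.16, 2.05], [-2.99, -0.16], [-3.1, 3.1]. Speed limits (rad/s): [2.79, 2.79, 3.14, 3.14, 3.14, 3.14].

INTERFACE

Orientations are given as a rotation vector (axis times angle).
In Python, from station import ctrl, vision gives the robot as it stands.
- The arm moves only by the tool drive_tool, never from a script. Its argument "plan" is a list of rows, each a list of 3 entries, a list of its own where there are three numbers: the opening, from -1 (shut) to 1 (fully open), so that 0 is half open, then the shift along the tool's x, y, z in cm, then the turn, a rotation vector about the tool's x, y, z in rad. In form: [[grip, [x, y, z], [ax, ay, az]], ...]. A call has 1 to 8 rows; each row is the pose to reach, as a shift and turn from the pose commanded when the call began, along the tool's axes at that moment; what a row does not reach only later rows make up. A row lasts 1/8 s, in which the tool goes at most 62.5 mm and 10.7 degrees, less where a joint would pass 70% of its speed; a pose out of reach is approached as far as the arm can. A call with a gripper value outside its range is refused whole. The fingers move at their own pace and stop on an object; "grip_force" is the grip in N (left out, the last holds). Time passes only in rows, so rows that repeat a pose let the fingers close. It gives the time, the measured TCP pose, the force, the opening and the grip force at its end, in the units of the state.
- ctrl.observe(): the state, without advancing time (a new reading comes with each control period).
- vision.get_image(name): name is "side" or "top" or "wrist"; returns (picture, depth): 400x640x3 uint8, red, green, blue; 400x640 float32, m along the optical axis (not along the pixel's ray), 0 where there is no reading.
- vision.camera_model(name): a dict with "intrinsics" (3x3 intrinsics, pixels), "k1" (the pictures are not rectified: a ray, as slopes to the right and down, at radius r is drawn at 1 + k1 r^2 times it, then the intrinsics apply), "pose" (4x4, takes a point from camera to world coordinates); the wrist camera has in their place "mount" (4x4, takes a point from camera to tool coordinates, whose origin is the TCP and whose axes are the flange's). Camera axes: x right, y up, looking along -z (the intrinsics and any distortion apply to the point x, -y, -z); pixel columns grow to the right and rows downward; lengths in m; the calibration is good to about 2 mm. A picture is of the moment at which its call begins: read the wrist's pose just before it. camera_model takes no time and is no camera call.
- ctrl.finish_job(): hands the job in; it is judged then, once.
Trained networks look in the newest picture that a camera, given by its name, has taken for a name from the list of things; names that differ only in an ending like _2 or _b are one class to them, and where a whole thing is asked for, a point or a joint stands for the part that bears it (a point fixed in the world has none). Each returns a list of dicts, best first, with "confidence" (0 to 1); they miss things now and then, are a little off and sometimes report something else, mostly with a low value. They report only what shows in the picture. A call takes as long as a camera call. They do not tell look-alikes from the thing itself.
- vision.look_for(camera, target): "rect" ([centre column, centre row, width, height] in pixels, round what is visible of it).
The state is a dict: "time_s": time; "joint_positions": joint angles; "qd": joint speeds; "effort": joint torques, N m; "position": TCP position; "orientation": TCP orientation; "wrist_force": force on the tool from outside, world axes, zero at the start; "torque": the same for the moment, N m; "gripper_width": opening from 0.0 (shut) to 1.0 (fully open); "gripper_force": force on a finger pad.
Only numpy, scipy, OpenCV 4.12 (cv2) and the standard library are available. Lean on these libraries where they do the work, as an engineer would, in place of code of your own. Each camera call takes 0.05 s, during which the arm holds its last target. There are 200 camera calls.

## Working session

There is one attempt and no reset: what is moved stays moved. The work goes in short steps, Python scripts to look and compute and a tool call to move; the robot and the scene stay as the last step left them, time stands still between calls to the robot, and variables do not carry over. Pictures are saved under pics/ and viewed, at most 10 in all, crops included, and the job is handed in when it is done.

Besides the shell and the picture viewer there is one more tool, called after "Emit:" as name(argument=value, ...), one argument or row to a line, values as JSON. drive_tool: Moves the arm, as the interface text tells. Its arguments: {"type":"object","properties":{"plan":{"type":"array"},"grip_force":{"type":"number"}},"required":["plan"]}

```bash
mkdir -p pics; cat > h.py <<'E'
import numpy as np, cv2
from station import ctrl, vision
from scipy.spatial.transform import Rotation as R
def grab(n):
    s=ctrl.observe(); im,d=vision.get_image(n); m=vision.camera_model(n)
    if 'pose' in m: T=np.array(m['pose'])
    else:
        W=np.eye(4); W[:3,:3]=R.from_rotvec(s['orientation']).as_matrix(); W[:3,3]=s['position']; T=W@np.array(m['mount'])
    return im,d,np.array(m['intrinsics']),m['k1'],T
def pts(g):
    im,d,K,k1,T=g
    v,u=np.mgrid[:400,:640].astype(float)
    x=(u-K[0,2])/K[0,0]; y=(v-K[1,2])/K[1,1]; a,b=x.copy(),y.copy()
    for _ in range(8):
        f=1+k1*(a*a+b*b); a=x/f; b=y/f
    P=np.stack([a*d,-b*d,-d],-1)@T[:3,:3].T+T[:3,3]
    P[d==0]=np.nan
    return P
E
python3 - <<'E'
from h import *
o=[]
for n in ("top","side"):
    g=grab(n); P=pts(g); np.save(f'pics/{n}.npy',P); cv2.imwrite(f'pics/{n}.png',g[0][:,:,::-1]); 
    print(n,g[4].round(2).tolist())
    for t in ("rack","board","bowl","rolling_pin","banding_wheel","clay_knife"):
        for r in vision.look_for(n,t)[:3]:
            c=r['rect'];print(t,np.round(c).tolist(),round(r['confidence'],2),P[min(399,int(c[1])),min(639,int(c[0]))].round(3))
    o.append(g[0])
print(ctrl.observe())
E
```

```text
top [[-0.02, 0.99, -0.12, 0.41], [-1.0, -0.02, 0.02, 0.02], [0.02, 0.12, 0.99, 1.23], [0.0, 0.0, 0.0, 1.0]]
rack [318.0, 156.0, 151.0, 168.0] 0.79 [0.646 0.006 0.151]
board [318.0, 162.0, 129.0, 113.0] 0.85 [0.628 0.007 0.156]
bowl [318.0, 151.0, 51.0, 47.0] 0.97 [0.654 0.004 0.158]
bowl [336.0, 279.0, 32.0, 32.0] 0.86 [ 0.347 -0.04   0.007]
bowl [468.0, 144.0, 63.0, 61.0] 0.58 [ 0.705 -0.414  0.009]
rolling_pin [397.0, 224.0, 31.0, 143.0] 0.56 [ 0.483 -0.198  0.05 ]
rolling_pin [317.0, 156.0, 154.0, 170.0] 0.52 [0.643 0.009 0.153]
banding_wheel [397.0, 225.0, 32.0, 143.0] 0.6 [ 0.483 -0.198  0.05 ]
clay_knife [430.0, 232.0, 18.0, 62.0] 0.97 [ 0.462 -0.292  0.01 ]
side [[-0.78, 0.49, -0.39, -0.01], [-0.63, -0.61, 0.48, 0.69], [-0.0, 0.62, 0.78, 1.19], [0.0, 0.0, 0.0, 1.0]]
rack [289.0, 190.0, 161.0, 147.0] 0.58 [0.603 0.059 0.146]
board [293.0, 176.0, 123.0, 90.0] 0.74 [0.626 0.019 0.148]
bowl [288.0, 160.0, 42.0, 40.0] 0.72 [ 0.67 -0.01  0.16]
bowl [360.0, 113.0, 48.0, 38.0] 0.72 [ 0.708 -0.43   0.025]
bowl [381.0, 236.0, 27.0, 26.0] 0.57 [ 0.366 -0.056  0.01 ]
rolling_pin [378.0, 1
[... 196 characters left out ...]
int_positions': array([-1.01539667e+00,  3.84684920e-01,  7.91075464e-03, -2.06709270e-05,
       -1.19401065e+00, -2.58627966e-01]), 'qd': array([ 9.85237303e-04, -2.37987967e-05,  1.01691252e-03, -1.62764153e-03,
       -1.52266158e-03,  5.27651821e-04]), 'effort': array([-1.88474896e-04, -3.91948807e+01,  1.88583398e+01,  4.18994710e+00,
       -3.16693022e-04,  7.74903810e-06]), 'position': array([ 0.1828105 , -0.59764276,  0.24832233]), 'orientation': array([-4.64443951e-01,  3.10704951e+00, -4.65111992e-06]), 'wrist_force': array([-0.44184701,  0.17188557, -0.52511705]), 'torque': array([-0.03033457,  0.02589456,  0.00328768]), 'gripper_force': 0.0, 'gripper_width': 0.9995160200513172}
```

View pics/top.png

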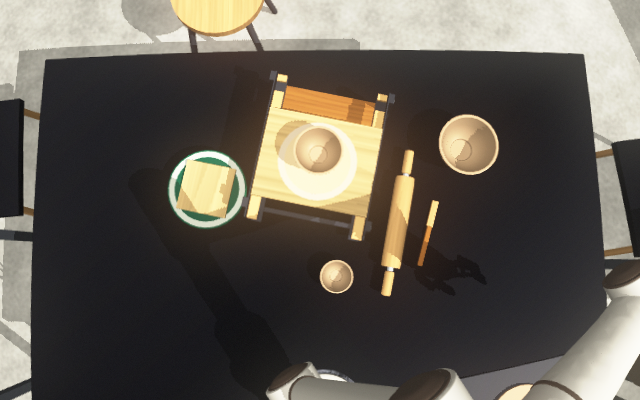

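View pics/side.png

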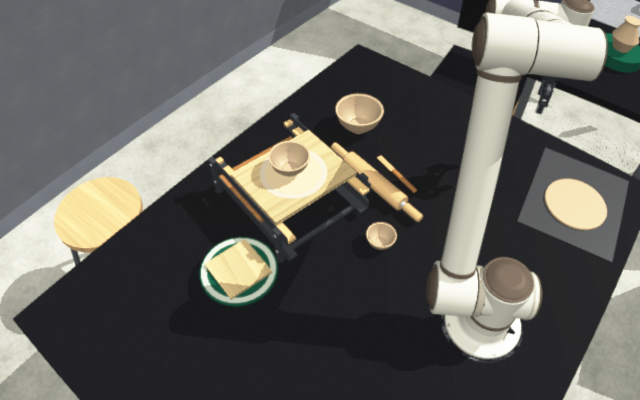

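The top view shows three bowls: one standing on the board at (318,151), a small one on the table at (337,277) and a large one at (468,144). The one meant is on the board. The board spans about columns 250–383 and rows 105–215, and the rack is turned by about 10–15°. Next I measure the board plate and rack from depth.

```bash
python3 - <<'E'
from h import *
P=np.load('pics/top.npy'); im=cv2.imread('pics/top.png')
roi=np.zeros((400,640),bool); roi[65:245,238:396]=1
z=P[...,2]
h,e=np.histogram(z[roi],bins=np.arange(0.09,0.23,0.004)); print([(round(a,3),int(c)) for a,c in zip(e,h)])
m=roi&(z>0.139)&(z<0.153)
m=cv2.morphologyEx(m.astype(np.uint8),cv2.MORPH_OPEN,np.ones((7,7)))
n,l,s,c=cv2.connectedComponentsWithStats(m);k=1+s[1:,4].argmax();q=P[l==k]
print(s[k]);r=cv2.minAreaRect((q[:,:2]*1000).astype(np.float32));print('board',r,cv2.boxPoints(r).round(1).tolist(),np.median(q[:,2]))
m=roi&(z>0.09)&(z<0.2); m=cv2.morphologyEx(m.astype(np.uint8),cv2.MORPH_OPEN,np.ones((3,3)));q=P[m>0]
r=cv2.minAreaRect((q[:,:2]*1000).astype(np.float32));print('rack',r,cv2.boxPoints(r).round(1).tolist())
b=P[roi&(z>0.185)];print('bowlrim',np.nanmin(b,0),np.nanmax(b,0))
cv2.imwrite('pics/c1.png',cv2.resize(im[60:250,230:400],None,fx=3.1,fy=3.1,interpolation=cv2.INTER_CUBIC))
E
```

```text
[(np.float64(0.09), 1), (np.float64(0.094), 3), (np.float64(0.098), 3), (np.float64(0.102), 5), (np.float64(0.106), 91), (np.float64(0.11), 227), (np.float64(0.114), 127), (np.float64(0.118), 570), (np.float64(0.122), 333), (np.float64(0.126), 51), (np.float64(0.13), 56), (np.float64(0.134), 130), (np.float64(0.138), 442), (np.float64(0.142), 2427), (np.float64(0.146), 5384), (np.float64(0.15), 888), (np.float64(0.154), 147), (np.float64(0.158), 163), (np.float64(0.162), 170), (np.float64(0.166), 140), (np.float64(0.17), 125), (np.float64(0.174), 131), (np.float64(0.178), 118), (np.float64(0.182), 81), (np.float64(0.186), 76), (np.float64(0.19), 80), (np.float64(0.194), 85), (np.float64(0.198), 93), (np.float64(0.202), 268), (np.float64(0.206), 95), (np.float64(0.21), 0), (np.float64(0.214), 0), (np.float64(0.218), 0), (np.float64(0.222), 0)]
[ 252  108  129  108 8257]
board ((633.476806640625, 5.2004547119140625), (281.0386962890625, 219.1577606201172), 77.49299621582031) [[496.1000061035156, -108.30000305175781], [710.0, -155.6999969482422], [770.9000244140625, 118.69999694824219], [556.9000244140625, 166.10000610351562]] 0.1471857388190907
rack ((653.7811279296875, 2.5337677001953125), (314.1423645019531, 370.0209045410156), 77.78630065917969) [[439.70001220703125, -111.80000305175781], [801.4000244140625, -190.10000610351562], [867.7999877929688, 116.9000015258789], [506.20001220703125, 195.1999969482422]]
bowlrim [ 0.5908983  -0.05219971  0.18500745] [0.70241166 0.05922745 0.20998437]
```

View pics/c1.png

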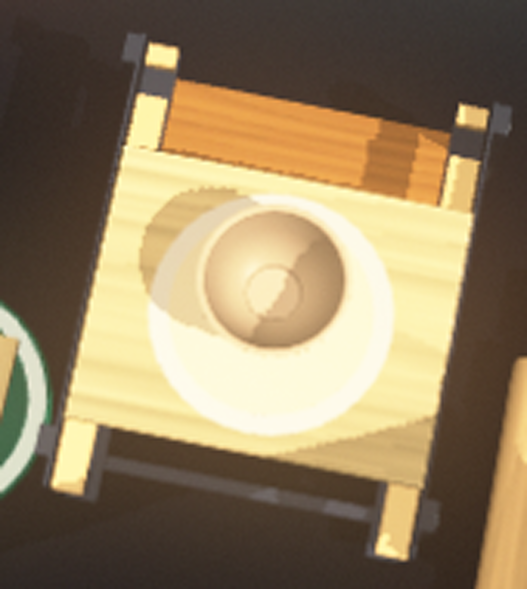

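The crop confirms it: a bowl of about 112–116 mm rim stands on the board, with the front edge running from (70,420) to (425,485). Two notches are visible as dark patches at the back. The rack's yaw is about −12.3°, and the board has about 95 mm to go. Now I work out the approach.

```bash
cat >> h.py <<'E'
YAW=np.radians(-12.3); u=np.array([np.cos(YAW),np.sin(YAW),0]); v=np.array([-np.sin(YAW),np.cos(YAW),0])
RC=np.array([.6538,.0025,0])
def rack(p): d=np.array(p)-RC; return np.array([d@u,d@v,p[2]])
def rel(target,sgn):
    s=ctrl.observe(); Rt=R.from_rotvec(s['orientation']); 
    G=R.from_matrix(np.c_[sgn*u,-sgn*v,[0,0,-1]])
    return (Rt.inv().apply(target-s['position'])*100).round(2),(Rt.inv()*G).as_rotvec().round(3)
E
python3 - <<'E'
from h import *
print(np.array(vision.camera_model('wrist')['mount']).round(3).tolist())
s=ctrl.observe(); print(R.from_rotvec(s['orientation']).as_matrix().round(3).tolist())
t=RC+u*(-.175)+v*(-.0017)+[0,0,.25]; print(t)
for g in (1,-1): print(g,rel(t,g))
E
```

```text
[[0.001, 0.965, 0.262, 0.066], [1.0, -0.0, -0.0, 0.0], [-0.0, 0.262, -0.965, -0.126], [0.0, 0.0, 0.0, 1.0]]
[[-0.956, -0.292, 0.0], [-0.292, 0.956, 0.0], [-0.0, -0.0, -1.0]]
[0.48245487 0.03811934 0.25      ]
1 (array([-47.25,  52.03,  -0.17]), array([-0.  , -0.  , -2.63]))
-1 (array([-47.25,  52.03,  -0.17]), array([-0.   ,  0.   ,  0.511]))
```

Emit:
drive_tool(
  plan=[
    [1, [-5.9, 6.5, 0], [0, 0, 0.064]],
    [1, [-11.8, 13, 0], [0, 0, 0.128]],
    [1, [-17.7, 19.5, 0], [0, 0, 0.192]],
    [1, [-23.6, 26, 0], [0, 0, 0.256]],
    [1, [-29.5, 32.5, 0], [0, 0, 0.32]],
    [1, [-35.4, 39, 0], [0, 0, 0.384]],
    [1, [-41.3, 45.5, 0], [0, 0, 0.448]],
    [1, [-47.2, 52, 0], [0, 0, 0.511]],
  ],
)

```text
time_s: 1.7
position: [0.3965, -0.1434, 0.2489]
orientation: [0.339, 3.122, 0.0]
wrist_force: [1.1, -0.5, -0.4]
gripper_width: 1.001
gripper_force: 0.0
```

Emit:
drive_tool(
  plan=[
    [1, [0, 0, 0], [0, 0, 0]],
    [1, [0, 0, 0], [0, 0, 0]],
    [1, [0, 0, 0], [0, 0, 0]],
  ],
)

```text
time_s: 2.08
position: [0.3953, -0.1464, 0.2483]
orientation: [-0.339, -3.123, 0.0]
wrist_force: [1.7, -0.0, -0.5]
gripper_width: 0.997
gripper_force: 0.0
```

```bash
python3 - <<'E'
from h import *
t=RC+u*(-.175)+v*(-.0017)+[0,0,.25]; print(rel(t,-1)); s=ctrl.observe(); print(s['time_s'],rack(s['position']))
g=grab('wrist'); cv2.imwrite('pics/w1.png',g[0][:,:,::-1]); P=pts(g); np.save('pics/w1.npy',P)
m=(np.abs(P[...,2]-.146)<.008)
q=(P[m]-RC)@np.c_[u,v]; 
for y in (-.10,-.06,-.03,0,.03,.06,.1):
    k=np.abs(q[:,1]-y)<.006; print(y,k.sum(),np.percentile(q[k,0],[1,3]).round(4) if k.sum()>5 else '')
E
```

```text
(array([-4.55, 19.89, -0.18]), array([-0.   , -0.   , -0.002]))
2.075 [-0.22082236 -0.20049569  0.24828054]
-0.1 0 
-0.06 0 
-0.03 487 [-0.1315 -0.1313]
0 20 [-0.0368 -0.0361]
0.03 249 [-0.1323 -0.132 ]
0.06 525 [-0.1318 -0.1314]
0.1 479 [-0.1312 -0.118 ]
```

View pics/w1.png

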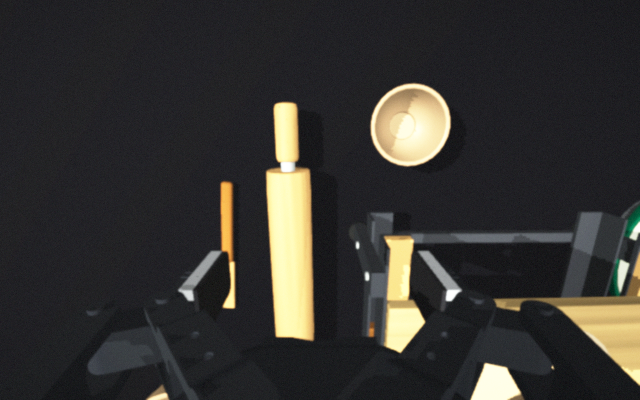

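The wrist view shows the board's front edge running horizontally at row ~300, so the yaw matches. The rail ends are at (398,265) and (620,300), and the fingertips at (205,275) and (437,275). I'll move on and check the fingertip height from depth.

Emit:
drive_tool(
  plan=[
    [1, [-1.1, 5, 0], [0, 0, 0]],
    [1, [-2.2, 10, 0], [0, 0, 0]],
    [1, [-3.4, 15, 0], [0, 0, 0]],
    [1, [-4.6, 19.9, 0], [0, 0, 0]],
    [1, [-4.6, 19.9, 0], [0, 0, 0]],
    [1, [-4.6, 19.9, 0], [0, 0, 0]],
  ],
)

```text
time_s: 2.88
position: [0.4828, 0.0382, 0.2479]
orientation: [-0.338, -3.122, 0.001]
wrist_force: [-0.4, -0.4, 0.2]
gripper_width: 1.0
gripper_force: 0.0
```

```bash
python3 - <<'E'
from h import *
s=ctrl.observe(); print(s['time_s'],rack(s['position']),s['wrist_force'])
P=np.load('pics/w1.npy'); tcp=np.array([.3953,-.1464,.2483])
for c in ((430,460,250,300),(180,228,250,300)):
    q=P[c[2]:c[3],c[0]:c[1]].reshape(-1,3); q=q[q[:,2]>.17]; d=(q-tcp); print('finger rack dx,dy,dz min/max',(d@u).min(),(d@u).max(),(d@v).min(),(d@v).max(),d[:,2].min(),d[:,2].max())
t=RC+u*(-.175)+v*(-.0017)+[0,0,.25]; print(rel(t,-1))
g=grab('wrist'); cv2.imwrite('pics/w2.png',g[0][:,:,::-1]); P=pts(g)
m=(np.abs(P[...,2]-.146)<.008)
q=(P[m]-RC)@np.c_[u,v]
for y in (-.10,-.08,-.06,-.03,0,.03,.06,.08,.1):
    k=np.abs(q[:,1]-y)<.006; print(y,k.sum(),np.percentile(q[k,0],[1,3]).round(4) if k.sum()>5 else '')
E
```

```text
2.875 [-0.17464635 -0.00152353  0.24794691] [-0.42707804 -0.44708061  0.22338645]
finger rack dx,dy,dz min/max -0.012601526049982327 -0.0008463429427943912 0.04221245463834226 0.056542794980419184 0.0024490640328537483 0.04200171991976495
finger rack dx,dy,dz min/max -0.012521142141234834 0.010865493244861187 -0.05670598860677539 -0.041625849281356174 -0.0023057479475997733 0.04231416873130492
(array([ 0.04, -0.02, -0.21]), array([-0.001, -0.001, -0.001]))
-0.1 38 [-0.1318 -0.1317]
-0.08 766 [-0.1315 -0.1309]
-0.06 1227 [-0.1317 -0.1313]
-0.03 1106 [-0.1318 -0.1314]
0 1178 [-0.1317 -0.1314]
0.03 1110 [-0.1317 -0.1315]
0.06 1242 [-0.1316 -0.1312]
0.08 519 [-0.1311 -0.0997]
0.1 68 [-0.1319 -0.1317]
```

View pics/w2.png

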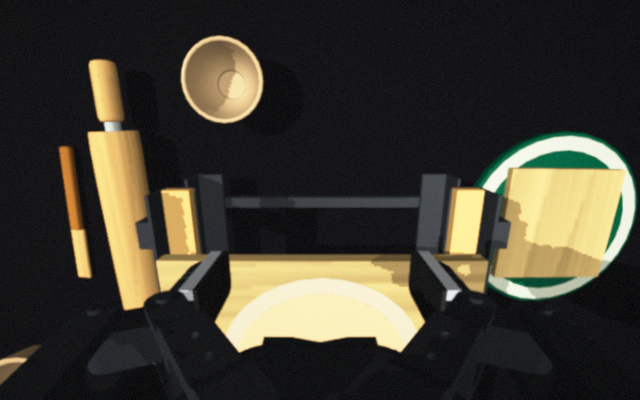

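The wrist view shows the board's front edge at row ~255, square to the tool, with both fingertips centred in front of it. The open tips sit about 4 mm ahead of the TCP, so I lower to a TCP height of ~0.123.

Emit:
drive_tool(
  plan=[
    [1, [0, 0, 4], [0, 0, 0]],
    [1, [0, 0, 8], [0, 0, 0]],
    [1, [0, 0, 11], [0, 0, 0]],
    [1, [0, 0, 12.5], [0, 0, 0]],
    [1, [-1, 0, 12.5], [0, 0, 0]],
    [1, [-2, 0, 12.5], [0, 0, 0]],
    [1, [-2.4, 0, 12.5], [0, 0, 0]],
    [1, [-2.4, 0, 12.5], [0, 0, 0]],
  ],
)

```text
time_s: 3.92
position: [0.5072, 0.0341, 0.1238]
orientation: [0.337, 3.122, 0.001]
wrist_force: [-0.1, -0.6, 0.3]
gripper_width: 1.0
gripper_force: 0.0
```

Emit:
drive_tool(
  plan=[
    [1, [-0.1, 0, 0], [0, 0, 0]],
    [1, [-0.2, 0, 0], [0, 0, 0]],
    [1, [-0.3, 0, 0], [0, 0, 0]],
    [1, [-0.4, 0, 0], [0, 0, 0]],
    [1, [-0.5, 0, 0], [0, 0, 0]],
    [1, [-0.6, 0, 0], [0, 0, 0]],
    [1, [-0.7, 0, 0], [0, 0, 0]],
    [1, [-0.8, 0, 0], [0, 0, 0]],
  ],
)

```text
time_s: 4.92
position: [0.5145, 0.0325, 0.1233]
orientation: [0.336, 3.124, -0.0]
wrist_force: [-0.8, 0.5, -0.3]
gripper_width: 1.0
gripper_force: 0.0
```

Emit:
drive_tool(
  plan=[
    [1, [-0.1, 0, 0], [0, 0, 0]],
    [1, [-0.2, 0, 0], [0, 0, 0]],
    [1, [-0.3, 0, 0], [0, 0, 0]],
    [1, [-0.4, 0, 0], [0, 0, 0]],
    [1, [-0.5, 0, 0], [0, 0, 0]],
    [1, [-0.6, 0, 0], [0, 0, 0]],
    [1, [-0.7, 0, 0], [0, 0, 0]],
    [1, [-0.8, 0, 0], [0, 0, 0]],
  ],
)

```text
time_s: 5.92
position: [0.5223, 0.0308, 0.1232]
orientation: [-0.336, -3.123, 0.0]
wrist_force: [-3.7, 0.5, 0.8]
gripper_width: 1.0
gripper_force: 1.5
```

Emit:
drive_tool(
  plan=[
    [1, [-0.15, 0, 0], [0, 0, 0]],
    [1, [-0.3, 0, 0], [0, 0, 0]],
    [1, [-0.5, 0, 0], [0, 0, 0]],
    [1, [-0.7, 0, 0], [0, 0, 0]],
    [1, [-0.9, 0, 0], [0, 0, 0]],
    [1, [-1.1, 0, 0], [0, 0, 0]],
    [1, [-1.3, 0, 0], [0, 0, 0]],
    [1, [-1.5, 0, 0], [0, 0, 0]],
  ],
)

```text
time_s: 6.92
position: [0.537, 0.0276, 0.1232]
orientation: [-0.336, -3.123, 0.0]
wrist_force: [-2.5, 0.6, -0.6]
gripper_width: 1.005
gripper_force: 1.2
```

Emit:
drive_tool(
  plan=[
    [1, [-0.2, 0, 0], [0, 0, 0]],
    [1, [-0.4, 0, 0], [0, 0, 0]],
    [1, [-0.6, 0, 0], [0, 0, 0]],
    [1, [-0.8, 0, 0], [0, 0, 0]],
    [1, [-1.0, 0, 0], [0, 0, 0]],
    [1, [-1.2, 0, 0], [0, 0, 0]],
    [1, [-1.4, 0, 0], [0, 0, 0]],
    [1, [-1.6, 0, 0], [0, 0, 0]],
  ],
)

```text
time_s: 7.92
position: [0.5526, 0.0242, 0.1233]
orientation: [-0.336, -3.124, 0.0]
wrist_force: [-1.8, 0.6, -1.9]
gripper_width: 0.999
gripper_force: 1.0
```

Emit:
drive_tool(
  plan=[
    [1, [-0.2, 0, 0], [0, 0, 0]],
    [1, [-0.4, 0, 0], [0, 0, 0]],
    [1, [-0.6, 0, 0], [0, 0, 0]],
    [1, [-0.8, 0, 0], [0, 0, 0]],
    [1, [-1.0, 0, 0], [0, 0, 0]],
    [1, [-1.2, 0, 0], [0, 0, 0]],
    [1, [-1.4, 0, 0], [0, 0, 0]],
    [1, [-1.6, 0, 0], [0, 0, 0]],
  ],
)

```text
time_s: 8.93
position: [0.5682, 0.0208, 0.1233]
orientation: [-0.336, -3.123, 0.0]
wrist_force: [-2.3, -0.7, -2.6]
gripper_width: 0.997
gripper_force: 1.0
```

```bash
cat > chk.py <<'E'
from h import *
s=ctrl.observe(); print(s['time_s'],'tcp',rack(s['position']).round(4),s['wrist_force'].round(2))
g=grab('wrist'); P=pts(g)
m=(P[...,2]>.128)&(P[...,2]<.152)
q=(P-RC)@np.c_[u,v,[0,0,1]]; q=q[m]
q=q[(q[:,0]>rack(s['position'])[0]+.008)]
for y in (-.06,-.03,0,.03,.06):
    k=np.abs(q[:,1]-y)<.006; print(y,k.sum(),np.percentile(q[k,0],[1,3]).round(4),np.median(q[k,2]).round(4)) if k.sum()>20 else 0
g=grab('top'); P=pts(g); np.save('pics/t.npy',P)
q=((P-RC)@np.c_[u,v,[0,0,1]]); b=q[(q[...,2]>.18)&(np.abs(q[...,0]-.03)<.13)&(np.abs(q[...,1])<.09)]
m=(q[...,2]>.125)&(q[...,2]<.153)&(np.abs(q[...,1])<.13)&(np.abs(q[...,0])<.2)
for x in (-.02,.0,.05,.1,.15,.17,.18):
  print(x,[ (lambda k:np.median(q[...,2][k]).round(4) if k.sum()>4 else None)(m&(np.abs(q[...,0]-x)<.006)&(np.abs(q[...,1]-y)<.012)) for y in (-.1,-.075,.075,.1)])
w=q[m];print('back edge',np.percentile(w[:,0],99.5).round(4))
E
python3 chk.py
```

```text
8.925 tcp [-0.0875 -0.0003  0.1233] [-2.31 -0.67 -2.63]
-0.03 1257 [-0.0771 -0.0769] 0.1459
0 1059 [-0.0773 -0.0771] 0.145
0.03 1257 [-0.0773 -0.077 ] 0.1458
-0.02 [np.float64(0.1472), np.float64(0.1475), np.float64(0.147), np.float64(0.1475)]
0.0 [np.float64(0.1472), np.float64(0.1485), np.float64(0.1478), np.float64(0.147)]
0.05 [np.float64(0.1471), np.float64(0.1469), np.float64(0.1474), np.float64(0.1474)]
0.1 [np.float64(0.1478), np.float64(0.1473), np.float64(0.1474), np.float64(0.1479)]
0.15 [None, None, None, None]
0.17 [None, None, None, None]
0.18 [None, None, None, None]
back edge 0.1431
```

Emit:
drive_tool(
  plan=[
    [1, [-0.2, 0, 0], [0, 0, 0]],
    [1, [-0.4, 0, 0], [0, 0, 0]],
    [1, [-0.6, 0, 0], [0, 0, 0]],
    [1, [-0.8, 0, 0], [0, 0, 0]],
    [1, [-1.0, 0, 0], [0, 0, 0]],
    [1, [-1.2, 0, 0], [0, 0, 0]],
    [1, [-1.4, 0, 0], [0, 0, 0]],
    [1, [-1.6, 0, 0], [0, 0, 0]],
  ],
)

```text
time_s: 10.02
position: [0.584, 0.0174, 0.1234]
orientation: [0.336, 3.123, 0.0]
wrist_force: [-2.5, 0.8, 1.3]
gripper_width: 0.999
gripper_force: 1.5
```

Emit:
drive_tool(
  plan=[
    [1, [-0.2, 0, 0], [0, 0, 0]],
    [1, [-0.4, 0, 0], [0, 0, 0]],
    [1, [-0.6, 0, 0], [0, 0, 0]],
    [1, [-0.8, 0, 0], [0, 0, 0]],
    [1, [-1.0, 0, 0], [0, 0, 0]],
    [1, [-1.2, 0, 0], [0, 0, 0]],
    [1, [-1.4, 0, 0], [0, 0, 0]],
    [1, [-1.5, 0, 0], [0, 0, 0]],
  ],
)

```text
time_s: 11.02
position: [0.5986, 0.0142, 0.1234]
orientation: [0.336, 3.124, -0.0]
wrist_force: [-3.2, 0.1, 2.7]
gripper_width: 1.002
gripper_force: 1.8
```

Emit:
drive_tool(
  plan=[
    [1, [-0.1, 0, 0], [0, 0, 0]],
    [1, [-0.2, 0, 0], [0, 0, 0]],
    [1, [-0.3, 0, 0], [0, 0, 0]],
    [1, [-0.4, 0, 0], [0, 0, 0]],
  ],
)

```text
time_s: 11.52
position: [0.6024, 0.0134, 0.1234]
orientation: [0.336, 3.124, -0.0]
wrist_force: [-2.9, 0.6, 3.3]
gripper_width: 0.999
gripper_force: 1.8
```

```bash
python3 chk.py
```

```text
11.525 tcp [-0.0525 -0.0003  0.1234] [-2.88  0.64  3.28]
-0.03 1263 [-0.0422 -0.042 ] 0.1457
0 1055 [-0.0423 -0.0421] 0.1452
0.03 1273 [-0.0422 -0.042 ] 0.1458
-0.02 [np.float64(0.1466), np.float64(0.1474), None, None]
0.0 [np.float64(0.147), np.float64(0.1471), None, None]
0.05 [np.float64(0.1477), np.float64(0.1472), np.float64(0.1482), np.float64(0.1469)]
0.1 [np.float64(0.1469), np.float64(0.1466), np.float64(0.1475), np.float64(0.1469)]
0.15 [np.float64(0.1481), np.float64(0.1469), np.float64(0.1468), np.float64(0.1474)]
0.17 [np.float64(0.1472), np.float64(0.1482), np.float64(0.147), np.float64(0.1471)]
0.18 [np.float64(0.1469), np.float64(0.1479), np.float64(0.1477), np.float64(0.1466)]
back edge 0.178
```

Emit:
drive_tool(
  plan=[
    [1, [-0.1, 0, 0], [0, 0, 0]],
    [1, [-0.2, 0, 0], [0, 0, 0]],
    [1, [-0.3, 0, 0], [0, 0, 0]],
    [1, [-0.3, 0, 0], [0, 0, 0]],
  ],
)

```text
time_s: 12.12
position: [0.6056, 0.0128, 0.1232]
orientation: [0.336, 3.123, 0.0]
wrist_force: [-1.4, 0.7, 0.8]
gripper_width: 1.0
gripper_force: 0.8
```

Emit:
drive_tool(
  plan=[
    [1, [-0.1, 0, 0], [0, 0, 0]],
    [1, [-0.2, 0, 0], [0, 0, 0]],
    [1, [-0.2, 0, 0], [0, 0, 0]],
  ],
)

```text
time_s: 12.5
position: [0.6072, 0.0123, 0.1231]
orientation: [-0.336, -3.123, 0.0]
wrist_force: [-3.3, 1.1, -0.8]
gripper_width: 1.002
gripper_force: 1.2
```

```bash
python3 chk.py
```

```text
12.5 tcp [-0.0476 -0.0003  0.1231] [-3.29  1.1  -0.8 ]
-0.03 1264 [-0.0372 -0.037 ] 0.1363
0 1140 [-0.0374 -0.0372] 0.1363
0.03 1284 [-0.0374 -0.0371] 0.1362
-0.02 [np.float64(0.1367), np.float64(0.1374), None, None]
0.0 [np.float64(0.137), np.float64(0.1369), None, None]
0.05 [np.float64(0.1375), np.float64(0.1377), np.float64(0.1369), np.float64(0.1369)]
0.1 [np.float64(0.1375), np.float64(0.138), np.float64(0.1373), np.float64(0.137)]
0.15 [np.float64(0.1368), np.float64(0.1373), np.float64(0.1373), np.float64(0.1376)]
0.17 [np.float64(0.1363), np.float64(0.1383), np.float64(0.1372), np.float64(0.138)]
0.18 [np.float64(0.1366), np.float64(0.137), np.float64(0.1373), np.float64(0.1367)]
back edge 0.1829
```

The board has dropped 10 mm, level at all points, and the force stayed low. I back off and rise.

Emit:
drive_tool(
  plan=[
    [1, [0.2, 0, 0], [0, 0, 0]],
    [1, [0.6, 0, 0], [0, 0, 0]],
    [1, [1.5, 0, 0], [0, 0, 0]],
    [1, [3, 0, 0], [0, 0, 0]],
    [1, [5, 0, 0], [0, 0, 0]],
    [1, [7, 0, -2], [0, 0, 0]],
    [1, [9, 0, -6], [0, 0, 0]],
    [1, [11, 0, -11], [0, 0, 0]],
  ],
)

```text
time_s: 13.6
position: [0.4976, 0.0357, 0.2336]
orientation: [-0.335, -3.121, 0.002]
wrist_force: [0.3, 0.1, 0.7]
gripper_width: 0.999
gripper_force: 0.0
```

Emit:
drive_tool(
  plan=[
    [1, [0, 0, -3], [0, 0, 0]],
    [1, [0, 0, -5], [0, 0, 0]],
    [1, [0, 0, -5], [0, 0, 0]],
    [1, [0, 0, -5], [0, 0, 0]],
  ],
)

```text
time_s: 14.1
position: [0.4987, 0.0357, 0.2822]
orientation: [-0.336, -3.122, 0.001]
wrist_force: [0.4, -0.1, -0.0]
gripper_width: 1.002
gripper_force: 0.0
```

```bash
python3 chk.py; python3 - <<'E'
from h import *
g=grab('top'); cv2.imwrite('pics/e.png',g[0][:,:,::-1]); P=pts(g)
b=((P-RC)@np.c_[u,v,[0,0,1]])[100:200,270:370].reshape(-1,3); b=b[(b[:,2]>.175)&(b[:,2]<.22)]; print('bowl',b.min(0),b.max(0))
E
```

```text
14.1 tcp [-0.1586 -0.0006  0.2822] [ 0.4  -0.14 -0.03]
-0.06 353 [-0.0373 -0.0371] 0.1363
-0.03 352 [-0.0375 -0.0372] 0.1364
0 384 [-0.0376 -0.0374] 0.1365
0.03 350 [-0.0376 -0.0374] 0.1363
0.06 380 [-0.0375 -0.0373] 0.1363
-0.02 [np.float64(0.1373), np.float64(0.1367), np.float64(0.1368), np.float64(0.1369)]
0.0 [np.float64(0.1375), np.float64(0.1368), np.float64(0.1371), np.float64(0.1365)]
0.05 [np.float64(0.1369), np.float64(0.1372), np.float64(0.1373), np.float64(0.1367)]
0.1 [np.float64(0.1377), np.float64(0.1388), np.float64(0.1381), np.float64(0.137)]
0.15 [np.float64(0.1364), np.float64(0.1374), np.float64(0.1375), np.float64(0.1376)]
0.17 [np.float64(0.1373), np.float64(0.137), np.float64(0.1376), np.float64(0.1377)]
0.18 [np.float64(0.1368), np.float64(0.1374), np.float64(0.1371), np.float64(0.1366)]
back edge 0.1828
bowl [ 0.02884056 -0.05569756  0.17507595] [0.12748694 0.05626566 0.19982924]
```

View pics/e.png

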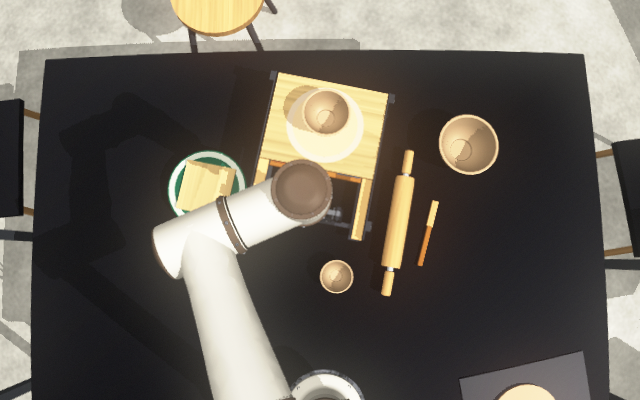

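The final view shows the board flush at the back of the rack, with the bowl upright on it at (326,112), in the same place on the board as before. The neighbouring things haven't moved and the hand is clear, so I hand the job in.

```bash
python3 -c "
from station import ctrl
print(ctrl.finish_job())"
```

```text
the job is handed in; nothing more can be done
None
```

The ware board is home and level in its notches after a steady push of about 3 N; the bowl stayed upright without slipping, the other things were left alone, the hand is clear, and the job is handed in.

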